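# Open the guard of the cutting station and clear the cut piece

## Robot

A 7-joint arm with a two-finger parallel gripper is mounted at the origin on the work surface. World frame = base frame: x ahead of the robot, y to its left, z up, the work surface at z = 0. Lengths are in m, angles in degrees, forces in N, time in s.
With the tool pointing down it reaches from about 0.4 to 0.75 m from the base axis. Payload 19.5 kg.
Tool frame: the origin (TCP) lies midway between the tips of the shut fingers; the grasp point (between the pads) lies 19 mm behind it; z points along the fingers, y is the line along which they close (so a half turn about z gives the same grasp; the last joint's range is limited). The gripper opens to 85 mm and grips with 20 to 120 N. Pads are 22 mm wide; open, the fingers measure 114 mm over their backs; the gripper's body (76 mm by 85 mm) begins 54 mm behind the grasp point. The pads swing forward as they close: fully open they stand 13 mm farther back than shut.
Start: joints at [62.641, 40.479, -1.581, 85.061, 1.261, 54.483, -4.326], TCP at [0.243, -0.521, 0.231] pointing down, gripper open.
Joint ranges: [-155.06, 155.06], [-18.47, 123.98], [-90, 86.84], [0, 140.48], [-83.41, 263.41], [0, 116], [-161.91, 161.91]. Speed limits (degrees/s): [108.29, 108.29, 147.25, 147.25, 172.46, 172.46, 172.46].

## Interface

Orientations are given as [roll, pitch, yaw] about the fixed x, y, z axes, in that order (R = Rz(yaw) Ry(pitch) Rx(roll)).
In Python, from station import robot, vision, job gives the robot as it stands. The module is installed in compiled form; this text tells all that it offers.
- The arm moves only by the tool servo_tool, never from a script. Its argument "moves" is a list of rows, each a list of 7 numbers: the turn, a rotation vector about the world's x, y, z in rad, then the shift along the world's x, y, z in mm, then the finger opening in mm, from 0 to 85.4. In form: [[wx, wy, wz, tx, ty, tz, claw], ...]. A call has exactly 10 rows; each row is the pose to reach, as a shift and turn from the pose commanded when the call began; what a row does not reach only later rows make up. A row lasts 1/10 s, in which the tool goes at most 50 mm and 8.59 degrees, less where a joint would pass 70% of its speed; a pose out of reach is approached as far as the arm can. A call with a gripper value outside its range is refused whole. The fingers move at their own pace and stop on an object; "squeeze" is the grip in N (left out, the last holds). Time passes only in rows, so rows that repeat a pose let the fingers close, or fill a call up. It gives the time, the measured TCP pose, the force, the opening and the grip force at its end, in the units of the state.
- robot.read_state(): the state, without advancing time (a new reading comes with each control period).
- vision.get_image(name): name is "scene" or "top" or "wrist"; returns the picture (420x560x3 uint8, red, green, blue); there is no depth.
- vision.camera_model(name): a dict with "intrinsics" (3x3 intrinsics, pixels), "R" (3x3) and "t" (3): a world point X has camera coordinates R X + t. Camera axes: x right, y down, z forward; pixel columns grow to the right and rows downward; lengths in m; the calibration is good to about 2 mm. A picture is of the moment at which its call begins: read the wrist's pose just before it. camera_model takes no time and is no camera call; for the wrist camera it gives the pose at the moment of the call.
- job.job_done(): hands the job in; it is judged then, once.
The state is a dict: "clock": time; "joint_pos": joint angles; "dq": joint speeds; "effort": joint torques, N m; "tool_pos": TCP position; "tool_rot": TCP orientation; "wrist_force": force on the tool from outside, world axes, zero at the start; "moment": the same for the moment, N m; "opening": opening from 0.0 (shut) to 1.0 (fully open); "grasp_force": force on a finger pad.
Only numpy, scipy, OpenCV 4.12 (cv2) and the standard library are available. Lean on these libraries where they do the work, as an engineer would, in place of code of your own. Each camera call takes 0.05 s, during which the arm holds its last target. There are 200 camera calls.

## Task

Get the freshly cut cardboard piece out of the cutting station. First take the tall container that stands right behind the station, in the way of the guard's swing, and stand it upright in the middle of the round cork mat; then swing the barred guard up and over until it rests open on its own, fully back against its stop. Last, take out the piece and lay it flat inside the cardboard tray, leaving everything else standing where it is.

Things in the scene. Friction and masses are not known exactly. Their poses are not given: they have to be found in the camera images.
- press: the cutting station, fixed: grey steel base 165 x 220 x 18 mm with a 125 x 130 mm dark cutting bed on it whose top is 22 mm above the table. Origin on the table under the station; x points to its rear (hinge side), y along the hinge to its left. The base runs from x = -90 to +75 mm. Two hinge pillars, 85 mm high, at x = 60, y = +-97 mm. The operator's side (handle) looks roughly to the robot
- guard (a joint): angle of the barred guard in rad: 0 closed and level over the bed, 2.3 fully back on its stop. Its balance point is at about 1.64: short of it the guard falls shut by its own weight (about 0.45 kg), beyond it the guard falls open by itself to the stop; the hinge is lightly damped. The guard is 155 mm wide and 111 mm deep from the hinge, of 6 to 12 mm bars, with a 40 mm deep skirt hanging down (to 36 mm below the bars' plane) along its front edge
- guard_hinge (a point): middle of the guard's hinge axis, 75 mm above the table, at x = 60 mm, y = 0 of the station; its axis runs along the station's y
- guard_bar (a point): middle of the guard's handle: a round black bar 12 mm thick, 112 mm long, parallel to the hinge and 145 mm from it, in the guard's plane; it stands 34 mm clear of the front skirt and is held by a 10 mm arm at 50 mm each side of the middle. At angle q it is 145 cos q mm before the hinge (station -x) and 145 sin q mm above it
- piece: the cut piece, a flat cardboard plate 84 (x) x 46 (y) x 12 mm with a 24 mm round hole in its middle, 40 g, lying on the cutting bed beneath the guard. Origin at the centre of its underside
- drum: round cardboard drum with white sticks showing at the top, 56 mm diameter, 130 mm high (154 with sticks), about 0.25 kg. Origin at the centre of its foot. One of three tall containers that change places: one stands right behind the station near its y = 0, in the guard's swing, the others off to the left and right rear, clear of it
- carton: square upright carton, 52 x 52 mm, 151 mm high with its lid (straight sides up to 145), about 0.25 kg. Origin at the centre of its foot, x and y along its sides. One of the three tall containers
- can: round plastic can, 60 mm diameter up to 125 mm, then a 48 mm cap up to 147 mm, about 0.3 kg. Origin at the centre of its foot. One of the three tall containers
- mat: round cork mat on the table, fixed, 140 mm diameter, 4 mm thick; origin at the centre of its underside. Left or right of the station
- tray: open cardboard tray, fixed, outside 170 (x) x 130 (y) x 30 mm high, walls 4 mm. Origin at the centre of its underside. On the other side from the mat
- tray_in (a point): centre of the tray's inner floor; axes as the tray's
- tape: bystander: roll of paper tape, a ring 90 mm across and 25 mm high, lying on the table; origin at the centre of its underside
- knife: bystander: grey utility knife, 140 x 26 x 23 mm, lying before the station; origin at the centre of its underside
Mind the look-alikes: they are no part of the job. What is shaped like the drum but green is not meant.

How it is judged (in metres and radians):
On the way, in this order (a step that is already met when the one before it is completed fails the run):
1. the container that was in the way stands upright and released on the cork mat ((((horizontal distance between drum and mat below 0.035 m and height (world z) of drum between 0.002 and 0.01 m and angle between drum's own z axis and vertical below 0.1 rad and linear speed of drum below 0.03 m/s) and contact force between drum and the fingers below 0.1 N) or ((horizontal distance between carton and mat below 0.035 m and height (world z) of carton between 0.002 and 0.01 m and angle between carton's own z axis and vertical below 0.1 rad and linear speed of carton below 0.03 m/s) and contact force between carton and the fingers below 0.1 N) or ((horizontal distance between can and mat below 0.035 m and height (world z) of can between 0.002 and 0.01 m and angle between can's own z axis and vertical below 0.1 rad and linear speed of can below 0.03 m/s) and contact force between can and the fingers below 0.1 N))), for 0.2 s.
2. the guard is fully back (value of joint guard above 2.2 rad), for 0.2 s.
At the end, for the whole second after the job is handed in: the guard rests open beyond 2.2 rad; the piece lies flat (within 0.1 rad) and still on the floor of the tray; the container that was in the way stands upright on the mat, its centre within 35 mm of the mat's; the other two containers stand upright within 20 mm of where they started (value of joint guard above 2.2 rad and x of piece in the frame of tray_in between -0.06 and 0.06 m and y of piece in the frame of tray_in between -0.045 and 0.045 m and z of piece in the frame of tray_in below 0.008 m and angle between piece's own z axis and vertical below 0.1 rad and linear speed of piece below 0.03 m/s and ((horizontal distance between drum and mat below 0.035 m and height (world z) of drum between 0.002 and 0.01 m and angle between drum's own z axis and vertical below 0.1 rad and linear speed of drum below 0.03 m/s) or (horizontal distance between carton and mat below 0.035 m and height (world z) of carton between 0.002 and 0.01 m and angle between carton's own z axis and vertical below 0.1 rad and linear speed of carton below 0.03 m/s) or (horizontal distance between can and mat below 0.035 m and height (world z) of can between 0.002 and 0.01 m and angle between can's own z axis and vertical below 0.1 rad and linear speed of can below 0.03 m/s)) and ((distance of drum from where it was at the start of the episode below 0.02 m and angle between drum's own z axis and vertical below 0.1 rad) or (horizontal distance between drum and mat below 0.035 m and height (world z) of drum between 0.002 and 0.01 m and angle between drum's own z axis and vertical below 0.1 rad and linear speed of drum below 0.03 m/s)) and ((distance of carton from where it was at the start of the episode below 0.02 m and angle between carton's own z axis and vertical below 0.1 rad) or (horizontal distance between carton and mat below 0.035 m and height (world z) of carton between 0.002 and 0.01 m and angle between carton's own z axis and vertical below 0.1 rad and linear speed of carton below 0.03 m/s)) and ((distance of can from where it was at the start of the episode below 0.02 m and angle between can's own z axis and vertical below 0.1 rad) or (horizontal distance between can and mat below 0.035 m and height (world z) of can between 0.002 and 0.01 m and angle between can's own z axis and vertical below 0.1 rad and linear speed of can below 0.03 m/s))); the robot touches nothing.
It fails at once if a tall container is tipped over (angle between any of drum, carton, can's own z axis and vertical above 0.6 rad).
It fails at once if the tape or the knife is pushed more than 15 mm (distance of any of tape, knife from where it was at the start of the episode above 0.015 m).
It also fails if it takes over 72 s, if anything falls off the work surface, if the arm or the gripper's body presses on something with over 40 N, if the wrist force passes 120 N, or if a joint passes its speed limit or range.

## Working session

There is one attempt and no reset: what is moved stays moved. The work goes in short steps, Python scripts to look and compute and a tool call to move; the robot and the scene stay as the last step left them, time stands still between calls to the robot, and variables do not carry over. Pictures are saved under pics/ and viewed, at most 11 in all, crops included, and the job is handed in when it is done.

Besides the shell and the picture viewer there is one more tool, called after ">>>" by a JSON object that holds its "op" and its "data", one argument or row to a line. servo_tool: Moves the arm, as the interface text tells. Its arguments: {"type":"object","properties":{"moves":{"type":"array"},"squeeze":{"type":"number"}},"required":["moves"]}

```bash
mkdir -p pics; cat > h.py <<'E'
import numpy as np, cv2
from station import robot, vision, job
def snap(n,f):
    im=vision.get_image(n); cv2.imwrite(f'pics/{f}.png',im[:,:,::-1]); return im
def ray(n,u,v,z,cm=None):
    c=cm or vision.camera_model(n); K,R,t=[np.array(c[k]) for k in('intrinsics','R','t')]
    d=R.T@np.linalg.solve(K,[u,v,1]); o=-R.T@t
    return o+d*(z-o[2])/d[2]
def proj(n,X,cm=None):
    c=cm or vision.camera_model(n); K,R,t=[np.array(c[k]) for k in('intrinsics','R','t')]
    p=K@(R@np.array(X)+t); return p[:2]/p[2]
E
python3 - <<'E'
from h import *
a=snap('scene','s0');b=snap('top','t0')
for n in('scene','top'):
    c=vision.camera_model(n);R=np.array(c['R']);print(n,-R.T@np.array(c['t']),c['intrinsics'][0][0],R[2])
s=robot.read_state();print(s)
cv2.imwrite('pics/t0b.png',cv2.resize(b[:,:,::-1],(800,600)))
cv2.imwrite('pics/s0b.png',cv2.resize(a[:,:,::-1],(800,600)))
E
```

```text
scene [ 1.44097761 -0.25591382  0.99128412] 510.5548839540176 [-0.67980414  0.23650773 -0.69421208]
top [0.41058174 0.03114263 1.06620761] 397.7927530605875 [ 0.15155987  0.02727401 -0.98807173]
{'clock': 0.1, 'joint_pos': array([62.64241816, 40.50873903, -1.58105312, 85.08139284,  1.26059085,
       54.48190063, -4.32544385]), 'dq': array([ 0.05406722, -0.04898192,  0.05118679, -0.0739937 , -0.06671559,
        0.06787046,  0.03017638]), 'effort': array([ 4.73176387e-04, -8.84293699e+01,  1.23608563e+00, -2.36451656e+01,
        1.69221772e-02,  5.10029335e-03, -1.40357042e-04]), 'tool_pos': array([ 0.24261014, -0.52105579,  0.230892  ]), 'tool_rot': array([-1.79945359e+02,  2.51622258e-03,  2.49677647e+01]), 'wrist_force': array([-0.70358582,  0.99264692,  0.1522304 ]), 'moment': array([-0.00953335, -0.02607355, -0.07543266]), 'grasp_force': 0.0, 'opening': 0.9986398665115576}
```

View pics/t0b.png

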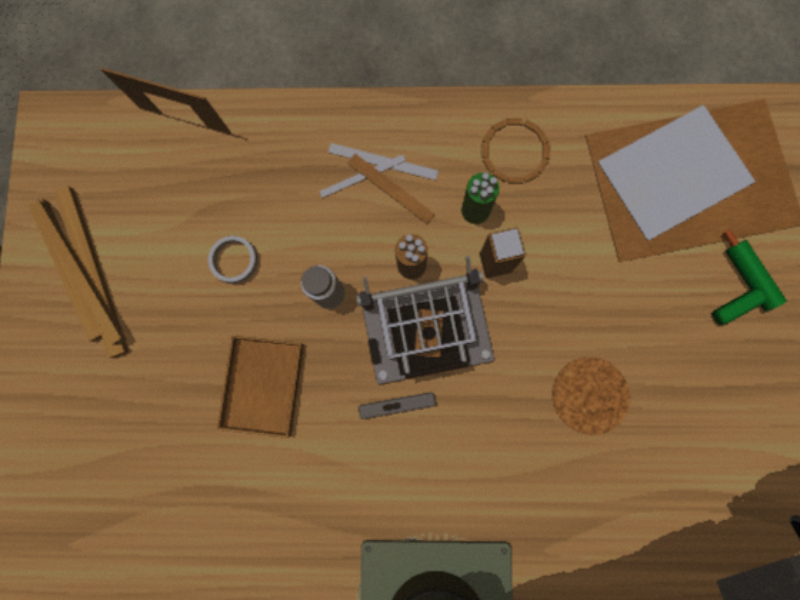

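View pics/s0b.png

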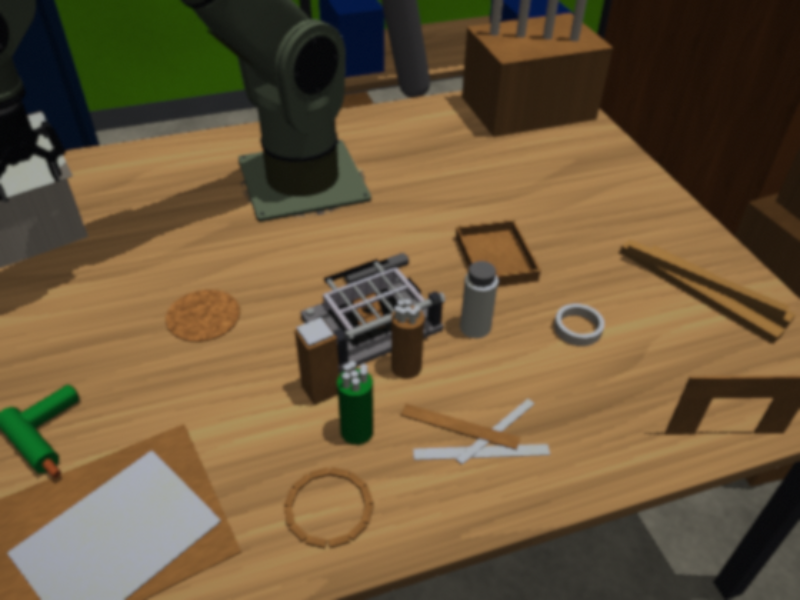

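Top view (800x600 scale): the candidates for the container in the way are the brown drum with white sticks at (411,250), the green look-alike at (481,195), the carton at (505,245) and the can at (320,282). Only the brown drum stands right behind the station, so I choose it. The mat is at (591,395), the tray at (262,387), the knife at (398,406) and the tape at (233,260). The close crop below checks the choice.

```bash
python3 - <<'E'
from h import *
b=cv2.imread('pics/t0.png')
c=cv2.resize(b[150:300,235:385],(600,600),interpolation=cv2.INTER_CUBIC)
cv2.imwrite('pics/crop.png',c)
P={'drumtop':(411,246,.15),'cartontop':(507,243,.151),'cantop':(318,277,.147),'mat':(591,395,.004),'knife':(398,406,.02),'tape':(233,260,.012),
'pilL':(366,298,.085),'pilR':(474,278,.085),'baseFL':(380,383,.018),'baseFR':(493,361,.018),
'trTL':(234,338,.03),'trTR':(304,343,.03),'trBL':(220,429,.03),'trBR':(294,436,.03),'piecehole':(429,332,.034),'green':(483,185,.15)}
for k,(u,v,z) in P.items(): print(k,ray('top',u*.7,v*.7,z)[:2].round(4))
for k,(u,v,z) in {'drumtop':(406,308,.15),'cartontop':(318,330,.151),'cantop':(482,272,.147),'mat':(203,315,.004)}.items(): print('sc',k,ray('scene',u*.7,v*.7,z)[:2].round(4))
E
```

```text
drumtop [0.6323 0.041 ]
cartontop [ 0.6368 -0.1169]
cantop [0.5808 0.1945]
mat [ 0.3882 -0.2867]
knife [0.367  0.0652]
tape [0.6388 0.3825]
pilL [0.5549 0.1202]
pilR [ 0.5904 -0.0686]
baseFL [0.408  0.0984]
baseFR [ 0.4487 -0.1078]
trTL [0.4884 0.3673]
trTR [0.4796 0.2377]
trBL [0.325  0.3845]
trBR [0.3137 0.2505]
piecehole [0.5001 0.0092]
green [ 0.7368 -0.0793]
sc drumtop [0.6323 0.0406]
sc cartontop [ 0.6382 -0.1099]
sc cantop [0.5844 0.1976]
sc mat [ 0.3927 -0.2834]
```

View pics/crop.png

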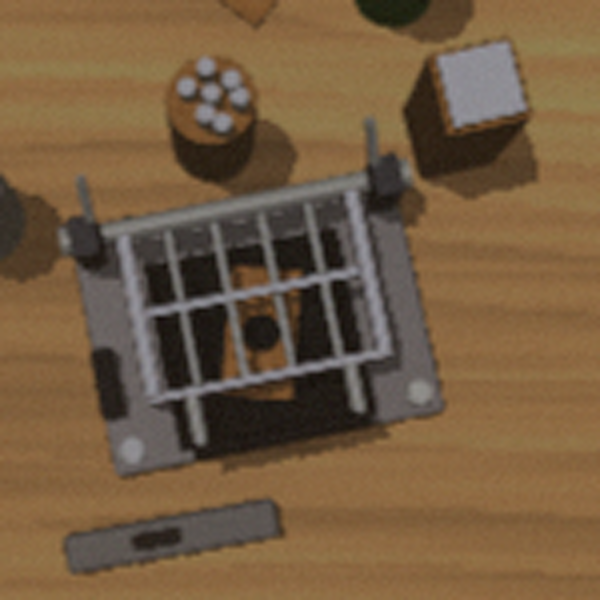

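The crop shows brown sides and white stick tops (about (211,98)), with the drum directly behind the hinge bar, so the choice is confirmed. The scene and top views agree on its position to within 1 mm. I move to above it.

>>> {"op": "servo_tool", "data": {
  "moves": [
    [0,0,-0.02,10,15,30,85],
    [0,0,-0.04,30,45,60,85],
    [0,0,-0.06,55,80,70,85],
    [0,0,-0.08,80,115,70,85],
    [0,0,-0.1,105,150,70,85],
    [0,0,-0.12,130,187,70,85],
    [0,0,-0.14,155,224,70,85],
    [0,0,-0.16,180,260,70,85],
    [0,0,-0.18,205,296,70,85],
    [0,0,-0.2,230,332,70,85]
  ]
}}

```text
clock: 1.1
tool_pos: [0.4734, -0.1876, 0.3012]
tool_rot: [-180.0, 0.0, 13.5]
wrist_force: [1.3, -0.0, -0.7]
opening: 0.994
grasp_force: 0.0
```

```bash
python3 - <<'E'
from h import *
q=lambda x,y:(235+x/4,150+y/4)
print('drum rim',ray('top',*q(211,99),.13))
L=ray('top',*q(82,240),.085);R=ray('top',*q(387,176),.085);print(L,R,np.linalg.norm(L-R),np.degrees(np.arctan2(-(L-R)[0],(L-R)[1])),(L+R)/2)
for p in[(235,265),(302,268),(293,398),(222,390),(263,333)]:print(ray('top',*q(*p),.034)[:2])
for p in[(200,440),(360,408)]:print(ray('top',*q(*p),.075)[:2])
E
```

```text
drum rim [0.63080927 0.04107396 0.13      ]
[0.5513645  0.12186423 0.085     ] [ 0.59196536 -0.06853123  0.085     ] 0.19467630519409979 12.03772863852644 [0.57166493 0.0266665  0.085     ]
[0.54228538 0.02615206]
[ 0.54037751 -0.01754359]
[ 0.45594624 -0.01121821]
[0.46091653 0.03453961]
[0.49784461 0.00799021]
[0.42812351 0.04794562]
[ 0.44815206 -0.05082591]
```

>>> {"op": "servo_tool", "data": {
  "moves": [
    [0,0,-0.005,24,35,0,85],
    [0,0,-0.01,48,70,0,85],
    [0,0,-0.02,72,105,0,85],
    [0,0,-0.03,96,140,0,85],
    [0,0,-0.035,120,174,0,85],
    [0,0,-0.035,140,204,0,85],
    [0,0,-0.035,154,222,0,85],
    [0,0,-0.035,159,230,0,85],
    [0,0,-0.035,159,230,-20,85],
    [0,0,-0.035,159,230,-50,85]
  ]
}}

```text
clock: 2.1
tool_pos: [0.632, 0.0401, 0.2515]
tool_rot: [180.0, -0.1, 11.5]
wrist_force: [0.6, 0.3, -0.8]
opening: 0.998
grasp_force: 0.0
```

```bash
python3 - <<'E'
from h import *
w=snap('wrist','w1');cm=vision.camera_model('wrist')
print(robot.read_state()['tool_pos'],proj('wrist',[.6315,.041,.13],cm),proj('wrist',[.6315,.041,.154],cm))
g=cv2.cvtColor(w,cv2.COLOR_RGB2HSV)
E
```

```text
[0.63002877 0.03994989 0.24609394] [282.74047942 204.98025933] [282.71936377 213.83632861]
```

View pics/w1.png

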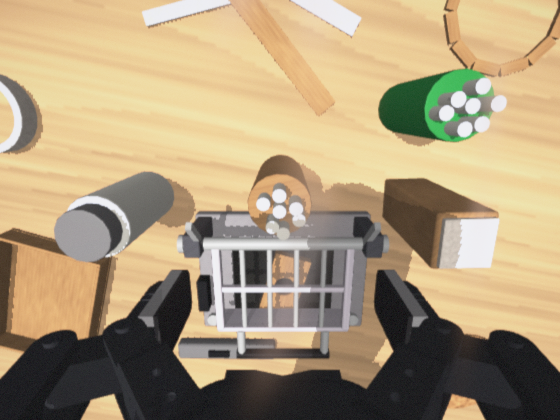

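The drum's rim is centred at (279,202) against a predicted (283,205), so it sits about 3 mm further forward and left. I lower the tool with that correction and grip.

>>> {"op": "servo_tool", "data": {
  "moves": [
    [0,0,0,1,1,-15,85],
    [0,0,0,2,2,-40,85],
    [0,0,0,2,2,-65,85],
    [0,0,0,2,2,-90,85],
    [0,0,0,2,2,-115,85],
    [0,0,0,2,2,-135,85],
    [0,0,0,2,2,-150,85],
    [0,0,0,2,2,-157,85],
    [0,0,0,2,2,-160,85],
    [0,0,0,2,2,-160,85]
  ]
}}

```text
clock: 3.15
tool_pos: [0.6338, 0.0425, 0.0917]
tool_rot: [180.0, -0.0, 11.5]
wrist_force: [0.3, 0.5, -0.6]
opening: 0.998
grasp_force: 0.0
```

>>> {"op": "servo_tool", "data": {
  "moves": [
    [0,0,0,0,0,0,65],
    [0,0,0,0,0,0,55],
    [0,0,0,0,0,0,50],
    [0,0,0,0,0,0,45],
    [0,0,0,0,0,0,45],
    [0,0,0,0,0,0,45],
    [0,0,0,0,0,0,45],
    [0,0,0,0,0,0,45],
    [0,0,0,0,0,5,45],
    [0,0,0,0,0,15,45]
  ],
  "squeeze": 45
}}

```text
clock: 4.15
tool_pos: [0.6334, 0.0427, 0.1064]
tool_rot: [-180.0, 0.1, 11.5]
wrist_force: [0.3, 0.5, -1.7]
opening: 0.646
grasp_force: 47.9
```

>>> {"op": "servo_tool", "data": {
  "moves": [
    [0,0,0,0,0,10,45],
    [0,0,0,0,0,30,45],
    [0,0,0,0,0,55,45],
    [0,0,0,0,0,80,45],
    [0,0,0,0,0,105,45],
    [0,0,0,0,0,125,45],
    [0,0,0,-4,-5,135,45],
    [0,0,0,-14,-19,140,45],
    [0,0,0,-30,-40,140,45],
    [0,0,0,-48,-65,140,45]
  ]
}}

```text
clock: 5.15
tool_pos: [0.5847, -0.0228, 0.2462]
tool_rot: [-180.0, 0.0, 11.6]
wrist_force: [0.6, -0.9, -2.2]
opening: 0.648
grasp_force: 48.0
```

>>> {"op": "servo_tool", "data": {
  "moves": [
    [0,0,0,-18,-25,0,45],
    [0,0,0,-38,-52,0,45],
    [0,0,0,-59,-80,0,45],
    [0,0,0,-80,-108,0,45],
    [0,0,0,-101,-136,0,45],
    [0,0,0,-122,-164,0,45],
    [0,0,0,-143,-192,0,45],
    [0,0,0,-164,-220,0,45],
    [0,0,0,-180,-243,0,45],
    [0,0,0,-190,-257,0,45]
  ]
}}

```text
clock: 6.15
tool_pos: [0.3936, -0.2811, 0.2464]
tool_rot: [180.0, 0.0, 11.4]
wrist_force: [0.1, 0.2, -1.9]
opening: 0.644
grasp_force: 48.0
```

```bash
python3 - <<'E'
from h import *
s=robot.read_state();w=snap('scene','s2');t=snap('top','t2')
print(s['tool_pos'],s['opening'])
cv2.imwrite('pics/v2.png',np.hstack([w[100:400,0:400],t[150:350,300:560].repeat(1,0)][:1])[:,:,::-1])
# mat mask from the initial top picture
b=cv2.imread('pics/t0.png');h=cv2.cvtColor(b,cv2.COLOR_BGR2HSV)
sub=h[235:320,370:460];print(h[276,414],h[276,460])
E
```

```text
[ 0.39363878 -0.28107524  0.24644832] 0.6436196835010446
[ 14 166 118] [ 15 141 134]
```

View pics/v2.png

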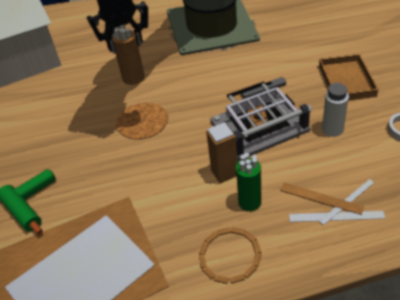

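The drum hangs upright in the fingers at about (130,55), near the mat at (143,120). I lower it to 4 mm and release.

>>> {"op": "servo_tool", "data": {
  "moves": [
    [0,0,0,-3,-3,-15,45],
    [0,0,0,-5,-6,-40,45],
    [0,0,0,-5,-6,-65,45],
    [0,0,0,-5,-6,-90,45],
    [0,0,0,-5,-6,-110,45],
    [0,0,0,-5,-6,-125,45],
    [0,0,0,-5,-6,-136,45],
    [0,0,0,-5,-6,-143,45],
    [0,0,0,-5,-6,-148,45],
    [0,0,0,-5,-6,-150,45]
  ]
}}

```text
clock: 7.25
tool_pos: [0.3908, -0.2852, 0.0962]
tool_rot: [-180.0, -0.0, 11.5]
wrist_force: [-0.5, -0.7, -1.4]
opening: 0.641
grasp_force: 48.1
```

>>> {"op": "servo_tool", "data": {
  "moves": [
    [0,0,0,0,0,0,45],
    [0,0,0,0,0,0,60],
    [0,0,0,0,0,0,70],
    [0,0,0,0,0,0,85],
    [0,0,0,0,0,0,85],
    [0,0,0,0,0,0,85],
    [0,0,0,0,0,10,85],
    [0,0,0,0,0,30,85],
    [0,0,0,0,0,55,85],
    [0,0,0,0,0,85,85]
  ]
}}

```text
clock: 8.25
tool_pos: [0.3904, -0.285, 0.1826]
tool_rot: [-180.0, 0.0, 11.5]
wrist_force: [-0.2, -0.7, -0.4]
opening: 0.996
grasp_force: 0.0
```

>>> {"op": "servo_tool", "data": {
  "moves": [
    [0,0,0,0,0,20,85],
    [0,0,0.1,2,10,40,85],
    [0,0,0.23,6,35,40,70],
    [0,0,0.37,10,65,40,50],
    [0,0,0.51,15,100,40,40],
    [0,0,0.65,20,135,40,28],
    [0,0,0.79,25,170,40,28],
    [0,0,0.93,30,205,35,28],
    [0,0,1.07,35,240,30,28],
    [0,0,1.2,39,265,20,28]
  ]
}}

```text
clock: 9.25
tool_pos: [0.43, -0.0182, 0.2021]
tool_rot: [179.9, -0.0, 80.7]
wrist_force: [0.9, -1.0, 0.2]
opening: 0.33
grasp_force: 0.0
```

>>> {"op": "servo_tool", "data": {
  "moves": [
    [0,0,0.12,1,10,-5,28],
    [0,0,0.24,2,15,-10,28],
    [0,0,0.34,2,17,-20,28],
    [0,0,0.37,2,17,-30,28],
    [0,0,0.37,2,17,-35,28],
    [0,0,0.37,2,17,-35,28],
    [0,0,0.37,2,17,-35,28],
    [0,0,0.37,2,17,-35,28],
    [0,0,0.37,2,17,-35,28],
    [0,0,0.37,2,17,-35,28]
  ]
}}

```text
clock: 10.25
tool_pos: [0.4318, -0.0033, 0.1664]
tool_rot: [180.0, 0.0, 101.4]
wrist_force: [0.0, -0.9, 0.0]
opening: 0.325
grasp_force: 0.0
```

```bash
python3 - <<'E'
from h import *
s=robot.read_state();w=snap('wrist','w3');cm=vision.camera_model('wrist');t=snap('top','t3')
print(s['tool_pos'],s['tool_rot'],s['opening'])
import pickle;pickle.dump(cm,open('cm3','wb'))
u=np.array([np.cos(.2),np.sin(.2)]);v=np.array([-u[1],u[0]]);h=np.array([.573,.026])
for y in(-.056,0,.056): print(proj('wrist',[*(h-.145*u+y*v),.075],cm))
print('tcp',proj('wrist',s['tool_pos'],cm))
E
```

```text
[ 0.43177868 -0.00326815  0.16643775] [1.79991466e+02 6.84489863e-03 1.01436075e+02] 0.32470326714020237
[280.82470749 280.23890862]
[280.61996574 215.97304326]
[280.38520479 142.28452892]
tcp [280.95515116 274.1673419 ]
```

View pics/w3.png

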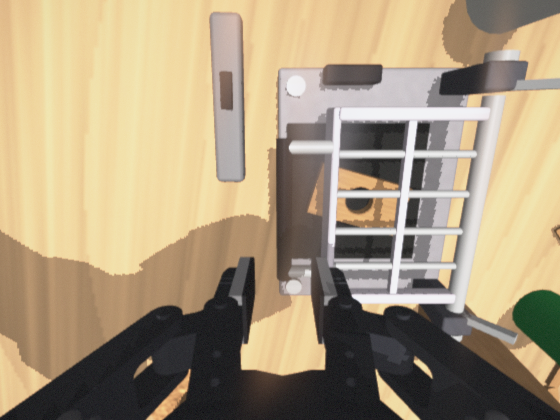

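```bash
python3 - <<'E'
from h import *
w=cv2.imread('pics/w3.png')
print(w[160:200,262:300].mean((0,2)).round().astype(int)); print(w[100:135,262:300].mean((0,2)).round().astype(int))
cv2.imwrite('pics/c3.png',cv2.resize(w[120:300,240:360],None,fx=3.3,fy=3.3,interpolation=cv2.INTER_CUBIC))
E
```

```text
[207 207 208 209 209 204 183 156 147 146 144 142 140 133  81  59  60  63
  66  69  72  76  80  79  78  79  79  80  81  81  86  90  92  93  95  95
  96  98]
[203 203 203 203 203 204 204 204 204 204 205 204 204 202 182 152 124 156
 179 201 207 208 207 205 190 173 169 169 169 170 170 171 172 172 173 174
 174 175]
```

View pics/c3.png

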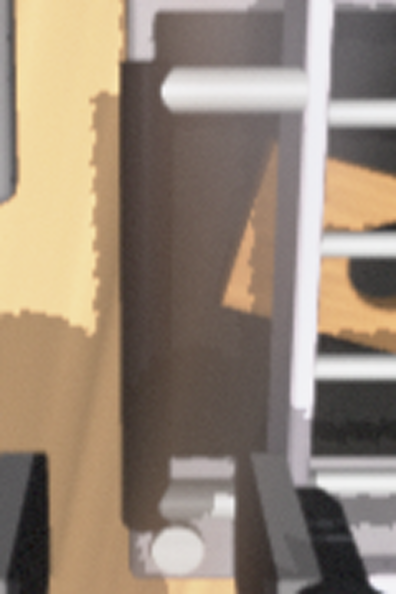

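The handle spans about (277-291, 139-281) in the wrist picture, 2-3 px (2 mm) beyond the prediction. I correct by 2 mm, descend onto it and grip.

>>> {"op": "servo_tool", "data": {
  "moves": [
    [0,0,0,1,0,-10,28],
    [0,0,0,2,1,-25,28],
    [0,0,0,2,1,-40,28],
    [0,0,0,2,1,-55,28],
    [0,0,0,2,1,-70,28],
    [0,0,0,2,1,-82,28],
    [0,0,0,2,1,-92,28],
    [0,0,0,2,1,-100,28],
    [0,0,0,2,1,-106,28],
    [0,0,0,2,1,-106,28]
  ]
}}

```text
clock: 11.35
tool_pos: [0.4334, -0.0022, 0.0596]
tool_rot: [-179.9, -0.0, 101.5]
wrist_force: [-0.1, -0.1, -0.8]
opening: 0.33
grasp_force: 0.0
```

>>> {"op": "servo_tool", "data": {
  "moves": [
    [0,0,0,0,0,0,20],
    [0,0,0,0,0,0,12],
    [0,0,0,0,0,0,5],
    [0,0,0,0,0,0,5],
    [0,0,0,0,0,0,5],
    [0,0,0,0,0,0,5],
    [0,0,0,0,0,0,5],
    [0,0,0,0,0,0,5],
    [0,0,0,0,0,0,5],
    [0,0,0,0,0,0,5]
  ],
  "squeeze": 25
}}

```text
clock: 12.35
tool_pos: [0.4327, -0.0025, 0.0606]
tool_rot: [-179.9, 0.0, 101.4]
wrist_force: [-7.4, -0.3, 2.9]
opening: 0.127
grasp_force: 24.3
```

>>> {"op": "servo_tool", "data": {
  "moves": [
    [0,0,0,0,0,7,5],
    [0,0,0,1,0,22,5],
    [0,0,0,4,1,36,5],
    [0,0,0,8,2,50,5],
    [0,0,0,14,3,63,5],
    [0,0,0,21,4,76,5],
    [0,0,0,29,6,88,5],
    [0,0,0,38,8,99,5],
    [0,0,0,48,10,109,5],
    [0,0,0,59,12,118,5]
  ]
}}

```text
clock: 13.35
tool_pos: [0.4894, 0.0089, 0.1795]
tool_rot: [-179.6, 0.1, 101.4]
wrist_force: [-26.6, -3.2, 29.2]
opening: 0.129
grasp_force: 27.3
```

>>> {"op": "servo_tool", "data": {
  "moves": [
    [0,0,0,-3,-1,2,5],
    [0,0,0,0,0,5,5],
    [0,0,0,3,1,7,5],
    [0,0,0,8,2,10,5],
    [0,0,0,13,3,13,5],
    [0,0,0,18,4,15,5],
    [0,0,0,23,5,18,5],
    [0,0,0,28,6,20,5],
    [0,0,0,34,7,22,5],
    [0,0,0,34,7,22,5]
  ]
}}

```text
clock: 14.35
tool_pos: [0.5273, 0.0168, 0.201]
tool_rot: [180.0, 0.0, 101.4]
wrist_force: [-4.3, -3.7, 9.1]
opening: 0.131
grasp_force: 27.7
```

```bash
python3 - <<'E'
from h import *
s=robot.read_state();print(s['tool_pos'],s['wrist_force'],s['moment'],s['opening'])
w=snap('scene','s4');t=snap('top','t4')
cv2.imwrite('pics/c4.png',cv2.resize(w[120:300,120:360],None,fx=3,fy=3)[:,:,::-1])
E
```

```text
[0.5272642  0.01679555 0.2009642 ] [-4.32648378 -3.69714626  9.08467742] [-0.78022544  1.08789819 -0.01543125] 0.13126942772784042
```

View pics/c4.png

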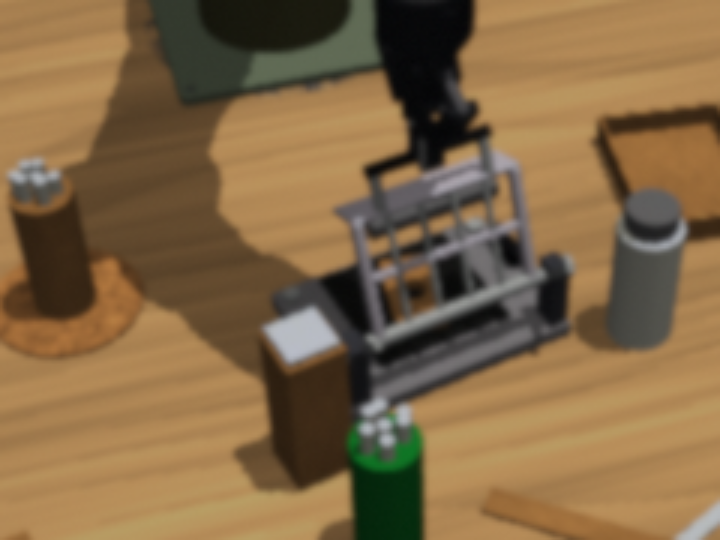

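The picture shows the guard at about 1.2 rad, held by its handle, and the drum standing upright on the mat at about (55,250). I continue over the top.

>>> {"op": "servo_tool", "data": {
  "moves": [
    [0,0,0,11,2,3,5],
    [0,0,0,22,4,6,5],
    [0,0,0,34,7,7,5],
    [0,0,0,45,9,8,5],
    [0,0,0,57,12,8,5],
    [0,0,0,69,14,6,5],
    [0,0,0,80,16,4,5],
    [0,0,0,91,19,1,5],
    [0,0,0,102,21,-3,5],
    [0,0,0,102,21,-3,5]
  ]
}}

```text
clock: 15.45
tool_pos: [0.6303, 0.0381, 0.1974]
tool_rot: [179.9, -0.0, 101.4]
wrist_force: [2.5, -2.2, 3.1]
opening: 0.122
grasp_force: 27.5
```

>>> {"op": "servo_tool", "data": {
  "moves": [
    [0,0,0,0,0,0,20],
    [0,0,0,3,1,0,30],
    [0,0,0,5,1,0,34],
    [0,0,0,5,1,10,34],
    [0,0,0,5,1,30,34],
    [0,0,0,0,0,60,34],
    [0,0,0,-10,-2,90,34],
    [0,0,0,-40,-4,100,34],
    [0,0,0,-80,-8,100,34],
    [0,0,0,-110,-12,100,34]
  ]
}}

```text
clock: 16.45
tool_pos: [0.5167, 0.0257, 0.2984]
tool_rot: [180.0, 0.0, 101.5]
wrist_force: [1.6, -1.1, 0.3]
opening: 0.393
grasp_force: 0.0
```

```bash
python3 - <<'E'
from h import *
s=robot.read_state();w=snap('wrist','w5');cm=vision.camera_model('wrist');t=snap('top','t5');sc=snap('scene','s5')
print(s['tool_pos'],s['tool_rot'])
import pickle;pickle.dump(cm,open('cm5','wb'))
a=cv2.resize(w,(400,300));b=cv2.resize(sc[120:300,120:360],(400,300));c=cv2.resize(t[150:300,200:400],(400,300))
cv2.imwrite('pics/m5.png',np.vstack([np.hstack([a,b]),np.hstack([c,c*0])])[:,:,::-1])
E
```

```text
[0.51669235 0.0257448  0.29836193] [1.79961116e+02 2.17589584e-02 1.01470267e+02]
```

View pics/m5.png

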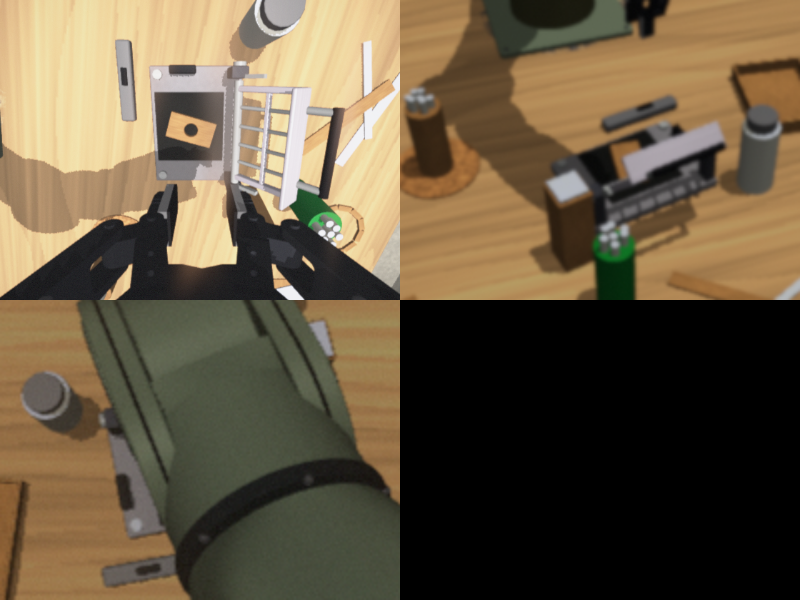

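The guard rests open on its stop, and the piece lies exposed at wrist pixel about (266,182). I measure it by mask.

```bash
python3 - <<'E'
from h import *
import pickle
cm=pickle.load(open('cm5','rb'));w=cv2.imread('pics/w5.png')
h=cv2.cvtColor(w,cv2.COLOR_BGR2HSV)
m=np.zeros(h.shape[:2],np.uint8);m[132:222,222:312]=((h[132:222,222:312,2]>110)&(h[132:222,222:312,1]>70))*255
m=cv2.morphologyEx(m,cv2.MORPH_CLOSE,np.ones((3,3)))
cs,_=cv2.findContours(m,cv2.RETR_EXTERNAL,cv2.CHAIN_APPROX_NONE)
c=max(cs,key=cv2.contourArea);print(cv2.contourArea(c),cv2.boundingRect(c))
P=np.array([ray('wrist',*p[0],.034,cm)[:2] for p in c])*1000
print(cv2.minAreaRect(P.astype(np.float32)))
# tray rect from first top picture: corner rays, rim z .03
T=np.float32([ray('top',u*.7,v*.7,.03)[:2]*1000 for u,v in[(234,338),(304,343),(294,436),(220,429)]]);print(cv2.minAreaRect(T),T.mean(0))
print('knife/bed check',ray('wrist',266,182,.034,cm))
E
```

```text
2299.5 (232, 156, 72, 52)
((495.6602478027344, 11.543363571166992), (49.138301849365234, 85.64723205566406), 85.20423889160156)
((401.8446960449219, 311.09075927734375), (134.4768524169922, 166.43838500976562), 85.58856964111328) [401.68265 309.95975]
knife/bed check [0.4944317  0.01091633 0.034     ]
```

>>> {"op": "servo_tool", "data": {
  "moves": [
    [0,0,0.13,-5,-3,0,50],
    [0,0,0.27,-10,-7,-5,70],
    [0,0,0.41,-15,-11,-10,70],
    [0,0,0.55,-21,-15,-20,70],
    [0,0,0.69,-21,-15,-40,70],
    [0,0,0.83,-21,-15,-60,70],
    [0,0,0.97,-21,-15,-80,70],
    [0,0,1.1,-21,-15,-100,70],
    [0,0,1.22,-21,-15,-120,70],
    [0,0,1.286,-21,-15,-140,70]
  ]
}}

```text
clock: 17.6
tool_pos: [0.4986, 0.0108, 0.1565]
tool_rot: [180.0, 0.0, 175.4]
wrist_force: [0.9, -0.2, -0.0]
opening: 0.818
grasp_force: 0.0
```

>>> {"op": "servo_tool", "data": {
  "moves": [
    [0,0,0,0,0,-20,70],
    [0,0,0,0,0,-45,70],
    [0,0,0,0,0,-65,70],
    [0,0,0,0,0,-85,70],
    [0,0,0,0,0,-100,70],
    [0,0,0,0,0,-112,70],
    [0,0,0,0,0,-122,70],
    [0,0,0,0,0,-130,70],
    [0,0,0,0,0,-134,70],
    [0,0,0,0,0,-136,70]
  ]
}}

```text
clock: 18.6
tool_pos: [0.4979, 0.0108, 0.0212]
tool_rot: [-180.0, 0.0, 175.1]
wrist_force: [-0.8, 0.1, 0.2]
opening: 0.82
grasp_force: 0.0
```

>>> {"op": "servo_tool", "data": {
  "moves": [
    [0,0,0,0,0,0,60],
    [0,0,0,0,0,0,52],
    [0,0,0,0,0,0,46],
    [0,0,0,0,0,0,40],
    [0,0,0,0,0,0,38],
    [0,0,0,0,0,0,38],
    [0,0,0,0,0,0,38],
    [0,0,0,0,0,0,38],
    [0,0,0,0,0,0,38],
    [0,0,0,0,0,0,38]
  ],
  "squeeze": 25
}}

```text
clock: 19.6
tool_pos: [0.4979, 0.0107, 0.0217]
tool_rot: [-180.0, 0.0, 175.1]
wrist_force: [-1.2, -0.1, 6.1]
opening: 0.531
grasp_force: 25.1
```

>>> {"op": "servo_tool", "data": {
  "moves": [
    [0,0,0,0,0,5,38],
    [0,0,0,0,0,15,38],
    [0,0,0,0,0,30,38],
    [0,0,0,0,0,50,38],
    [0,0,0,0,0,75,38],
    [0,0,0,0,0,100,38],
    [0,0,0,0,0,120,38],
    [0,0,0,0,0,130,38],
    [0,0,0,0,0,135,38],
    [0,0,0,0,0,135,38]
  ]
}}

```text
clock: 20.6
tool_pos: [0.4977, 0.0107, 0.1564]
tool_rot: [-180.0, 0.0, 175.1]
wrist_force: [0.2, 0.3, -0.3]
opening: 0.527
grasp_force: 26.3
```

```bash
python3 - <<'E'
from h import *
s=robot.read_state();w=snap('wrist','w6');t=snap('top','t6');sc=snap('scene','s6')
print(s['tool_pos'],s['opening'],s['grasp_force'])
a=cv2.resize(w,(400,300));b=cv2.resize(sc[100:310,120:400],(400,300));c=cv2.resize(t[150:330,130:370],(400,300))
cv2.imwrite('pics/m6.png',np.vstack([np.hstack([a,b]),np.hstack([c,c*0])])[:,:,::-1])
E
```

```text
[0.49771967 0.01065983 0.15639692] 0.5268835447875304 26.34495109319687
```

View pics/m6.png

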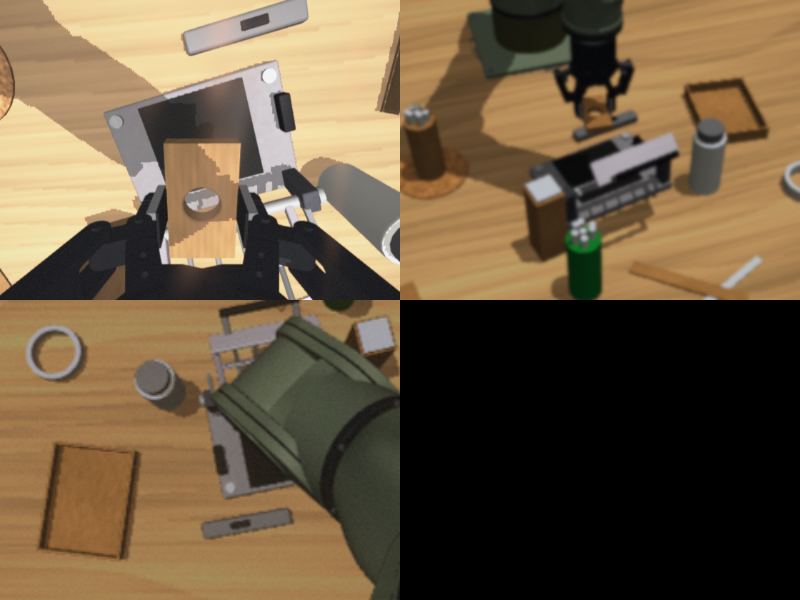

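The piece is held flat between the fingers, with its hole at about (202,200) of the wrist panel, and the tray is clear. I carry it to the tray.

>>> {"op": "servo_tool", "data": {
  "moves": [
    [0,0,0,-4,12,5,38],
    [0,0,0,-14,42,5,38],
    [0,0,0,-26,80,5,38],
    [0,0,0,-38,118,5,38],
    [0,0,0,-50,156,5,38],
    [0,0,0,-62,194,5,38],
    [0,0,0,-74,232,5,38],
    [0,0,0,-85,266,5,38],
    [0,0,0,-93,290,0,38],
    [0,0,0,-96,299,-10,38]
  ]
}}

```text
clock: 21.75
tool_pos: [0.3999, 0.313, 0.1465]
tool_rot: [179.9, -0.0, 175.3]
wrist_force: [0.6, -0.7, -0.4]
opening: 0.528
grasp_force: 26.4
```

>>> {"op": "servo_tool", "data": {
  "moves": [
    [0,0,0,0,0,-20,38],
    [0,0,0,0,0,-45,38],
    [0,0,0,0,0,-65,38],
    [0,0,0,0,0,-85,38],
    [0,0,0,0,0,-103,38],
    [0,0,0,0,0,-118,38],
    [0,0,0,0,0,-128,38],
    [0,0,0,0,0,-135,38],
    [0,0,0,0,0,-139,38],
    [0,0,0,0,0,-140,38]
  ]
}}

```text
clock: 22.75
tool_pos: [0.4017, 0.3098, 0.0062]
tool_rot: [-180.0, -0.0, 175.1]
wrist_force: [-0.1, -0.1, -0.9]
opening: 0.529
grasp_force: 26.4
```

>>> {"op": "servo_tool", "data": {
  "moves": [
    [0,0,0,0,0,0,46],
    [0,0,0,0,0,0,52],
    [0,0,0,0,0,0,58],
    [0,0,0,0,0,0,62],
    [0,0,0,0,0,2,62],
    [0,0,0,0,0,12,62],
    [0,0,0,0,0,35,62],
    [0,0,0,0,0,65,62],
    [0,0,0,0,0,100,62],
    [0,0,0,0,0,140,62]
  ]
}}

```text
clock: 23.75
tool_pos: [0.4011, 0.3094, 0.1481]
tool_rot: [-180.0, -0.1, 175.2]
wrist_force: [1.1, -0.7, 0.7]
opening: 0.727
grasp_force: 0.0
```

>>> {"op": "servo_tool", "data": {
  "moves": [
    [0,0,0,0,0,30,62],
    [0,0,0,0,0,60,62],
    [0,0,0,0,0,80,62],
    [0,0,0,0,0,90,62],
    [0,0,0,0,0,90,62],
    [0,0,0,0,0,90,62],
    [0,0,0,0,0,90,62],
    [0,0,0,0,0,90,62],
    [0,0,0,0,0,90,62],
    [0,0,0,0,0,90,62]
  ]
}}

```text
clock: 24.75
tool_pos: [0.4017, 0.3097, 0.236]
tool_rot: [-180.0, -0.0, 175.1]
wrist_force: [0.2, 0.9, 0.4]
opening: 0.729
grasp_force: 0.0
```

```bash
python3 - <<'E'
from h import *
s=robot.read_state();w=snap('wrist','w7');t=snap('top','t7');sc=snap('scene','s7')
print(s['tool_pos'],s['opening'],s['wrist_force'])
a=cv2.resize(w,(400,300));b=cv2.resize(sc[100:310,120:400],(400,300));c=cv2.resize(t[120:330,130:410],(400,300))
cv2.imwrite('pics/m7.png',np.vstack([np.hstack([a,b]),np.hstack([c,c*0])])[:,:,::-1])
E
```

```text
[0.4016659  0.30974559 0.23604748] 0.728916192317629 [0.1742282  0.85246753 0.40543214]
```

View pics/m7.png

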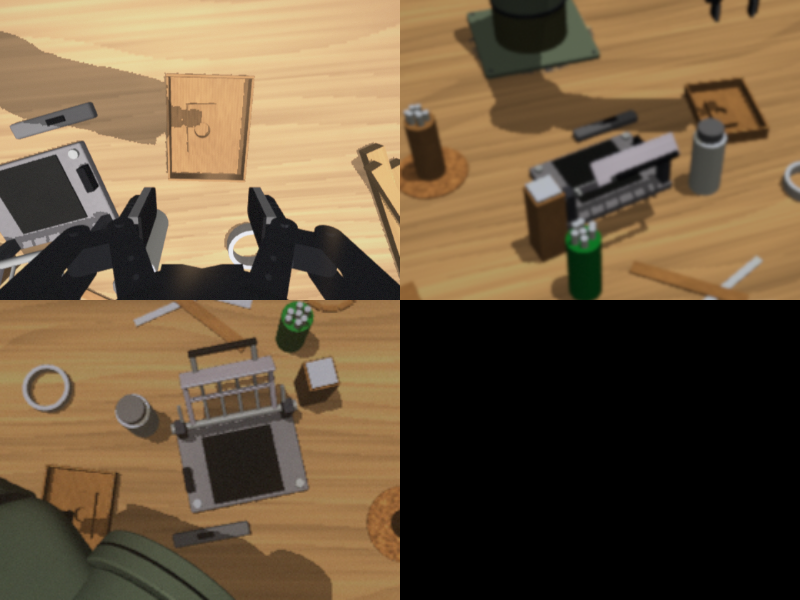

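The piece lies flat in the middle of the tray (about (200,125) of the wrist panel), the guard is open, and the drum is upright on the mat. The other containers, tape and knife are in place, so I hand in.

```bash
python3 -c "
from station import job
print(job.job_done())"
```

```text
the job is handed in; nothing more can be done
None
```

I handed the job in at about 25 s on the robot's clock; no verdict came back, but the last pictures show the drum upright on the mat, the guard open on its stop, the piece flat in the tray, and everything else apparently undisturbed.

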